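# Clamp a loudspeaker in the assembly fixture

### The job

Slide the blue stop of the fixture along until the small loudspeaker is held snugly between it and the fixed jaw, with no gap on either side, then lock the stop there by turning its orange clamp knob clockwise (seen from above) about a quarter turn until it is tight, and let go. Do not touch the loudspeaker itself with the robot, let the stop push it, and leave the loose driver, the screwdriver and the tape beside the fixture where they are.

Things in the scene. Friction and masses are not known exactly. Their poses are not given: they have to be found in the camera images.
- fixture: Clamping fixture fixed to the bench: aluminium plate 220 (x) x 460 (y) x 12 mm, with a blue fixed jaw at its -y end and a blue sliding stop at its +y end. Origin: centre of the plate's underside. The stop slides along the fixture's y axis; the fixture may be turned on the bench. The plate's top is 12 mm above the bench; the fixed jaw is 58 mm high over the bench, 160 mm wide.
- jaw_face (a point): Middle of the fixed jaw's black rubber face, at (0, -130, 34) mm in the fixture's frame; the face looks to the fixture's +y.
- stop (a joint): Travel of the sliding stop in m: 0 fully open (its face 220 mm from the jaw's face), growing as it slides to the fixture's -y, towards the jaw; range 0 to 0.12. About 3 N of friction when the knob is loose; held fast when the knob is tight.
- stop_face (a point): Middle of the stop's black rubber face (it looks to the fixture's -y, towards the jaw), 34 mm above the bench. Behind it the stop is a blue face plate 150 mm wide, 18 mm thick, 56 mm high over the bench, then a blue block 130 (x) x 130 (y) mm whose top is 41 mm above the bench and whose rear end lies 145 mm behind the face.
- knob (a joint): Angle of the orange clamp knob in rad: 0 fully loose, growing clockwise seen from above, 1.5 is its tight end stop. The brake begins to bite at about 0.6 and holds well beyond 1.2. At 0 the knob's bar lies along the fixture's x axis (across the slide), at 1.5 nearly along the slide. Light to turn (under 0.3 N m).
- knob_grip (a point): Centre of the knob's bar grip, on the knob's vertical axis, 85 mm behind the stop's face, 81 mm above the bench. The bar is 66 mm long along this point's x axis, 18 mm wide along its y, and spans heights 65 to 97 mm above the bench; under it are a 32 mm round boss (59 to 69 mm) and a 20 mm stem. Nothing else within 60 mm at that height. A small white mark on top shows the +x end.
- speaker: Small black loudspeaker lying loose on its back on the plate between jaw and stop, drivers facing up: 170 (x) x 130 (y) x 78 mm, top about 90 mm above the bench (drivers 9 mm more), under 0.9 kg. Origin: centre of its underside, axes along its sides. It slides on the plate when pushed.
- woofer: Bystander: loose loudspeaker driver, 104 mm across, 45 mm high; origin at the centre of its underside.
- screwdriver: Bystander: screwdriver with a yellow handle, 200 mm long, lying along its x axis.
- tape: Bystander: blue ring of tape 90 mm across, 25 mm high, lying flat; origin at the centre of its underside.
Not all that is in view belongs to the job. Leave any yellow look-alike of the speaker alone.

How it is judged:
By the outcome, as a careful person would: the job done as asked, in the order asked, and still so for the second after the job is handed in, with the robot touching nothing.
It also fails if it takes over 40 s, if anything falls off the work surface, if the arm or the gripper's body presses on something with over 40 N, if the wrist force passes 120 N, or if a joint passes its speed limit or range.

### The arm

A 6-joint arm with a two-finger parallel gripper is mounted at the origin on the work surface. World frame = base frame: x ahead of the robot, y to its left, z up, the work surface at z = 0. Lengths are in m, angles in rad, forces in N, time in s.
With the tool pointing down it reaches from about 0.35 to 0.775 m from the base axis. Payload 5.5 kg.
Tool frame: the origin (TCP) lies midway between the tips of the shut fingers; the grasp point (between the pads) lies grasp_offset behind it (grasp_offset is the distance from the TCP to the grasp point, in m); z points along the fingers, y is the line along which they close (so a half turn about z gives the same grasp; the last joint's range is limited). The gripper opens to 85 mm and grips with 20 to 120 N. Pads are 22 mm wide; open, the fingers measure 114 mm over their backs; the gripper's body (76 mm by 85 mm) begins 54 mm behind the grasp point. The pads swing forward as they close: fully open they stand 13 mm farther back than shut.
Start: joints at [-1.266, 0.313, 0.046, 1.304, 0, 1.431], TCP at [0.247, -0.519, 0.211] pointing down, gripper open.
Joint ranges: [-2.76, 2.76], [-0.86, 1.69], [-1.03, 1.26], [-2.2, 2.34], [-1.47, 1.5], [-3.14, 3.14]. Speed limits (rad/s): [2.57, 2.57, 3.14, 3.14, 3.14, 3.14].

### API

Orientations are given as a unit quaternion [w, x, y, z].
In Python, from workcell import * gives the robot as it stands.
- The arm moves only by the tool step_arm, never from a script. Its argument "deltas" is a list of rows, each a list of 7 numbers: the shift along the world's x, y, z in mm, then the turn, a rotation vector about the world's x, y, z in degrees, then the gripper's target within -1 to 1 (fully open at 1, half-way at 0, shut at -1). A call has 1 to 5 rows; each row shifts and turns the commanded pose from where the row before left it; what a row does not reach is not made up. A row lasts 1/10 s, in which the tool goes at most 50 mm and 8.59 degrees, less where a joint would pass 70% of its speed; a pose out of reach is approached as far as the arm can. A call is refused whole if a number of a shift passes 50 or a number of a turn 8.59, either way. A call with a gripper value outside its range is refused whole. The fingers move at their own pace and stop on an object; "newtons" is the grip in N (left out, the last holds). Time passes only in rows, so rows that do not move let the fingers close. It gives the time, the measured TCP pose, the force, the opening and the grip force at its end, in the units of the state.
- get_state(): the state, without advancing time (a new reading comes with each control period).
- read_camera(name): name is "scene" or "top" or "wrist"; returns a dict with "image" (420x560x3 uint8, red, green, blue), "z_map" (420x560 float32, m along the optical axis (not along the pixel's ray), 0 where there is no reading), "K" (3x3 intrinsics, pixels), "world_from_camera" (4x4, takes a point from camera to world coordinates). Camera axes: x right, y down, z forward; pixel columns grow to the right and rows downward; lengths in m; the calibration is good to about 2 mm. A picture is of the moment at which its call begins.
- hand_in(): hands the job in; it is judged then, once.
The state is a dict: "clock": time; "joint_pos": joint angles; "qvel": joint speeds; "tau": joint torques, N m; "tcp_pos": TCP position; "orientation": TCP orientation; "wrist_force": force on the tool from outside, world axes, zero at the start; "ft_torque": the same for the moment, N m; "finger_gap": finger opening in m; "grip_force": force on a finger pad.
Only numpy, scipy, OpenCV 4.12 (cv2) and the standard library are available. Lean on these libraries where they do the work, as an engineer would, in place of code of your own. Each camera call takes 0.05 s, during which the arm holds its last target. There are 200 camera calls.

## Working session

There is one attempt and no reset: what is moved stays moved. The work goes in short steps, Python scripts to look and compute and a tool call to move; the robot and the scene stay as the last step left them, time stands still between calls to the robot, and variables do not carry over. Pictures are saved under pics/ and viewed, at most 10 in all, crops included, and the job is handed in when it is done.

Besides the shell and the picture viewer there is one more tool, called after "Call:" by a JSON object that holds its "method" and its "body", one argument or row to a line. step_arm: Moves the arm, as the interface text tells. Its arguments: {"type":"object","properties":{"deltas":{"type":"array","items":{"type":"array","items":{"type":"number"}}},"newtons":{"type":"number"}},"required":["deltas"]}

```bash
mkdir -p pics; cat > h.py <<'E'
from workcell import *
import numpy as np, cv2
def pts(c):
    z=c["z_map"];K=c["K"];T=np.array(c["world_from_camera"])
    v,u=np.mgrid[:z.shape[0],:z.shape[1]]
    P=np.stack([(u-K[0][2])/K[0][0]*z,(v-K[1][2])/K[1][1]*z,z],-1)@T[:3,:3].T+T[:3,3]
    P[z==0]=np.nan
    return P
def save(n,im): cv2.imwrite(f"pics/{n}.png",im[...,::-1])
E
python3 - <<'E'
from h import *
s=get_state(); print(s)
for n in("top","scene"):
    c=read_camera(n); save(n+"0",c["image"]); np.savez(n+"0.npz",**c)
E
```

```text
{'clock': 0.0, 'joint_pos': array([-1.26560026e+00,  3.13999842e-01,  4.49649820e-02,  1.30359779e+00,
       -4.35643609e-06,  1.43121109e+00]), 'qvel': array([ 0.00058557,  0.00027024,  0.00125427,  0.00189995,  0.00045506,
       -0.00032825]), 'tau': array([ 2.24345663e-04, -4.80630434e+01,  2.98530471e+01,  1.95757969e-02,
       -5.41233294e-05,  7.85283220e-06]), 'tcp_pos': array([ 0.2472293 , -0.51852254,  0.2100035 ]), 'orientation': array([-9.14833874e-04,  9.75372539e-01,  2.20561937e-01, -7.81125214e-05]), 'wrist_force': array([-0.39203612, -0.23255111,  0.75247611]), 'ft_torque': array([-0.05269635,  0.05758112, -0.01916558]), 'grip_force': 0.0, 'finger_gap': 0.08549387742381757}
```

View pics/top0.png

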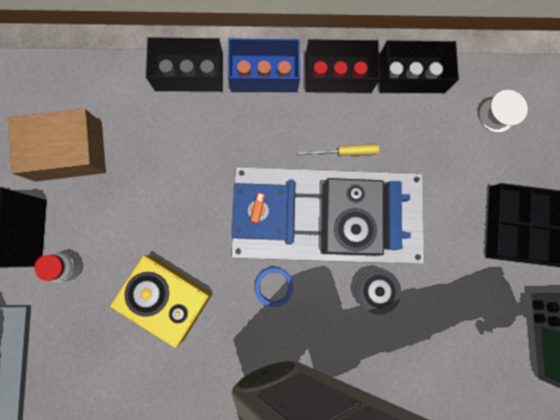

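View pics/scene0.png

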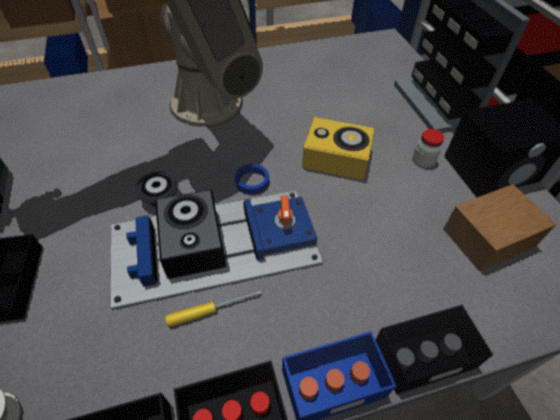

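The top view shows the fixture with the stop at the left (block around (262,210), knob at (257,207)) and the jaw at the right (400,215). Two things could be the speaker: the black box at (355,217) and the yellow box at (160,300). The black one fits, because it lies on the plate between jaw and stop. Next I measure and enlarge that area.

```bash
python3 - <<'E'
from h import *
c=np.load("top0.npz"); im=c["image"]; P=pts(c)
hsv=cv2.cvtColor(im,cv2.COLOR_RGB2HSV); H,S,V=[hsv[...,i].astype(int) for i in range(3)]
v,u=np.mgrid[:420,:560]
box=(u>225)&(u<430)&(v>160)&(v<270)
def rep(n,m):
    cs,_=cv2.findContours(m.astype(np.uint8),cv2.RETR_EXTERNAL,cv2.CHAIN_APPROX_NONE)
    k=max(cs,key=cv2.contourArea); mm=np.zeros(m.shape,np.uint8); cv2.drawContours(mm,[k],-1,1,-1); mm=(mm>0)&m
    Q=P[mm]; Q=Q[~np.isnan(Q[:,0])]
    r=cv2.minAreaRect((Q[:,:2]*1000).astype(np.float32))
    print(n,len(Q),"rect c,size,ang",np.round(r[0],1),np.round(r[1],1),round(r[2],1),"z",np.round(np.percentile(Q[:,2],[5,50,95])*1000,0)); return Q
z=P[...,2]
rep("plate+all",box&(z>.007)&(z<.12))
rep("plate",box&(z>.007)&(z<.018))
rep("speaker",box&(z>.078)&(u>310)&(u<390))
rep("knob",box&(z>.085)&(u<290))
rep("knoborange",box&(H<15)&(S>150)&(V>120))
rep("stopplate",box&(z>.05)&(z<.06)&(u>280)&(u<300))
rep("block",box&(z>.035)&(z<.046)&(u<300))
rep("jaw",box&(z>.05)&(z<.065)&(u>385))
a=cv2.resize(im[160:270,225:430],None,fx=3.8,fy=3.8,interpolation=cv2.INTER_CUBIC); save("crop1",a)
print(c["K"],c["world_from_camera"])
E
```

```text
plate+all 16980 rect c,size,ang [538.4 -74.2] [461.  220.3] 87.8 z [ 9. 39. 95.]
plate 7371 rect c,size,ang [538.4 -74.5] [460.4 220.3] 87.8 z [ 8. 11. 14.]
speaker 4448 rect c,size,ang [ 526.2 -119.5] [130.1 170.3] 87.7 z [87. 91. 97.]
knob 246 rect c,size,ang [544.6  96.1] [18.  65.3] 76.9 z [92. 95. 97.]
knoborange 183 rect c,size,ang [538.2  95.7] [25.  50.4] 87.8 z [67. 95. 97.]
stopplate 481 rect c,size,ang [541.7  20.3] [ 17.9 146.6] 87.8 z [51. 54. 57.]
block 2682 rect c,size,ang [547.9  92.5] [127.2 136.6] 87.9 z [37. 40. 43.]
jaw 999 rect c,size,ang [ 533.  -219.4] [ 34.5 159.8] 87.3 z [52. 57. 59.]
[[381.04475732   0.         279.85289252]
 [  0.         381.04475732 211.15542308]
 [  0.           0.           1.        ]] [[-0.00771657 -0.99182875  0.12734279  0.43042368]
 [-0.99942979  0.00346339 -0.03358715  0.07393997]
 [ 0.03287166 -0.12752936 -0.99128993  0.92107566]
 [ 0.          0.          0.          1.        ]]
```

View pics/crop1.png

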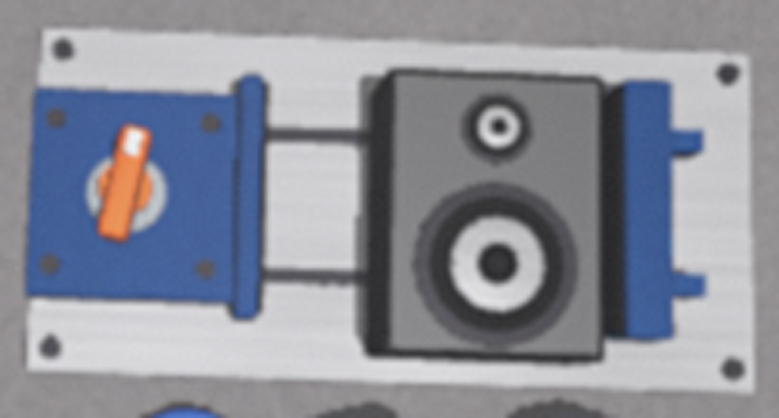

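The crop confirms the black speaker between the stop and the jaw. The stop's bar has its white mark at (135,145) and is about 11° clockwise of loose.

- **Fixture:** its yaw is about -2.2°.
- **Knob:** it is at (544.6, 96.1), and its bar yaw is about -13°.
- **Knob end position:** y should end near 10.5, so the stop travels about 85 mm.

All sizes match the description. I now move above the knob, turning the tool +141° (the way that keeps the last joint in range).

Call:
{"method": "step_arm", "body": {
  "deltas": [
    [21,44,0,0,0,8.5,1],
    [21,44,0,0,0,8.5,1],
    [21,44,0,0,0,8.5,1],
    [21,44,0,0,0,8.5,1],
    [21,44,0,0,0,8.5,1]
  ]
}}

```text
clock: 0.6
tcp_pos: [0.3526, -0.2971, 0.2106]
orientation: [-0.0, 0.828, 0.561, 0.0]
wrist_force: [1.2, 0.1, 0.1]
finger_gap: 0.0853
grip_force: 0.0
```

Call:
{"method": "step_arm", "body": {
  "deltas": [
    [21,44,0,0,0,8.5,1],
    [21,44,0,0,0,8.5,1],
    [21,44,0,0,0,8.5,1],
    [21,44,0,0,0,8.5,1],
    [21,44,0,0,0,8.5,1]
  ]
}}

```text
clock: 1.1
tcp_pos: [0.4577, -0.0771, 0.2108]
orientation: [-0.0, 0.568, 0.823, 0.0]
wrist_force: [0.8, -0.4, 0.0]
finger_gap: 0.0856
grip_force: 0.0
```

Call:
{"method": "step_arm", "body": {
  "deltas": [
    [21,44,0,0,0,8.5,1],
    [21,44,0,0,0,8.5,1],
    [21,44,0,0,0,8.5,1],
    [21,42,0,0,0,8.5,1],
    [0,0,0,0,0,8.5,1]
  ]
}}

```text
clock: 1.6
tcp_pos: [0.5429, 0.0997, 0.2099]
orientation: [-0.0, 0.228, 0.974, 0.001]
wrist_force: [0.3, 0.0, 0.2]
finger_gap: 0.0853
grip_force: 0.0
```

Call:
{"method": "step_arm", "body": {
  "deltas": [
    [0,0,0,0,0,8.5,1],
    [0,0,0,0,0,5.4,1],
    [0,0,0,0,0,0,1],
    [0,0,0,0,0,0,1]
  ]
}}

```text
clock: 2.0
tcp_pos: [0.5412, 0.0949, 0.2106]
orientation: [-0.0, 0.115, 0.993, -0.0]
wrist_force: [0.4, -0.7, 0.4]
finger_gap: 0.0855
grip_force: 0.0
```

```bash
python3 - <<'E'
from h import *
from scipy.spatial.transform import Rotation as R
try: print("go",grasp_offset)
except NameError: print("no go")
s=get_state(); q=s["orientation"]; M=R.from_quat(np.r_[q[1:],q[0]]).as_matrix()
print(s["clock"],s["tcp_pos"],"yaw x",np.degrees(np.arctan2(M[1,0],M[0,0])),"z",M[:,2],s["joint_pos"],s["wrist_force"])
c=read_camera("wrist"); save("w1",c["image"]); P=pts(c)
m=(P[...,2]>.088)&(P[...,2]<.105)
cs,_=cv2.findContours(m.astype(np.uint8),0,1)
for k in cs:
    if cv2.contourArea(k)<150: continue
    mm=np.zeros(m.shape,np.uint8); cv2.drawContours(mm,[k],-1,1,-1); Q=P[(mm>0)&m]
    r=cv2.minAreaRect((Q[:,:2]*1000).astype(np.float32)); print(r,np.median(Q[:,2]),cv2.boundingRect(k))
E
```

```text
go 0.0187
2.0 [0.54116317 0.09487204 0.21058574] yaw x 166.74927376508148 z [-7.23973238e-04  3.39905875e-05 -9.99999737e-01] [ 2.73874289e-02  2.64037564e-01 -2.16196139e-02  1.28586192e+00
  5.38031276e-05  2.58656163e-01] [ 0.36134453 -0.73452498  0.40282938]
((544.930908203125, 94.92257690429688), (17.8193302154541, 64.90636444091797), 76.3416748046875) 0.09686689604855891 (268, 159, 21, 74)
((527.0902099609375, -120.60356903076172), (129.90672302246094, 169.08863830566406), 87.42485046386719) 0.09202640169062654 (0, 124, 136, 193)
```

View pics/w1.png

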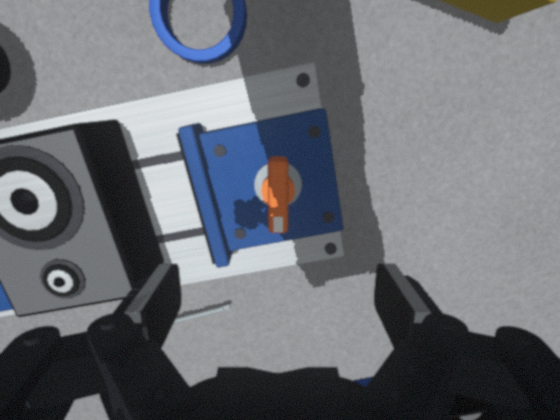

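The wrist view shows the bar vertical at (278,195), aligned with the fingers. Its measured centre is (544.9, 95). Now I descend so the tips stay above the boss (69 mm).

Call:
{"method": "step_arm", "body": {
  "deltas": [
    [3.7,0.5,-40,0,0,0,1],
    [0,0,-40,0,0,0,1],
    [0,0,-35,0,0,0,1],
    [0,0,-22,0,0,0,1],
    [0,0,0,0,0,0,1]
  ]
}}

```text
clock: 2.55
tcp_pos: [0.542, 0.0951, 0.0705]
orientation: [-0.003, 0.115, 0.993, -0.0]
wrist_force: [0.3, -0.1, -0.1]
finger_gap: 0.0854
grip_force: 0.0
```

Call:
{"method": "step_arm", "body": {
  "deltas": [
    [0,0,0,0,0,0,-1],
    [0,0,0,0,0,0,-1],
    [0,0,0,0,0,0,-1],
    [0,0,0,0,0,0,-1],
    [0,0,0,0,0,0,-1]
  ],
  "newtons": 40
}}

```text
clock: 3.05
tcp_pos: [0.5457, 0.0953, 0.0751]
orientation: [0.001, 0.114, 0.993, -0.0]
wrist_force: [-1.4, -1.4, 5.4]
finger_gap: 0.0155
grip_force: 38.9
```

Call:
{"method": "step_arm", "body": {
  "deltas": [
    [0,0,0,0,0,0,-1],
    [0,0,0,0,0,0,-1],
    [0,0,0,0,0,0,-1],
    [0,0,0,0,0,0,-1]
  ]
}}

```text
clock: 3.45
tcp_pos: [0.5457, 0.0953, 0.0752]
orientation: [0.001, 0.114, 0.993, -0.0]
wrist_force: [-2.4, -0.8, 5.1]
finger_gap: 0.0152
grip_force: 38.9
```

Call:
{"method": "step_arm", "body": {
  "deltas": [
    [-0.2,-6,0.8,0,0,0,-1],
    [-0.4,-11,0,0,0,0,-1],
    [-0.4,-11,0,0,0,0,-1],
    [-0.4,-11,0,0,0,0,-1],
    [-0.4,-11,0,0,0,0,-1]
  ]
}}

```text
clock: 3.95
tcp_pos: [0.5437, 0.0445, 0.0752]
orientation: [0.001, 0.114, 0.993, 0.0]
wrist_force: [-0.1, 3.8, 3.7]
finger_gap: 0.015
grip_force: 40.5
```

Call:
{"method": "step_arm", "body": {
  "deltas": [
    [-0.2,-6,0,0,0,0,-1],
    [-0.1,-4,0,0,0,0,-1],
    [-0.1,-3,0,0,0,0,-1],
    [-0.1,-3,0,0,0,0,-1],
    [0,0,0,0,0,0,-1]
  ]
}}

```text
clock: 4.45
tcp_pos: [0.5431, 0.0282, 0.0752]
orientation: [0.0, 0.115, 0.993, -0.0]
wrist_force: [-0.6, 1.5, 5.5]
finger_gap: 0.0152
grip_force: 40.7
```

```bash
cat > m.py <<'E'
from h import *
import sys
s=get_state(); print(s["clock"],s["tcp_pos"],s["wrist_force"],s["ft_torque"])
c=read_camera("top"); P=pts(c); im=c["image"]; save(sys.argv[1],cv2.resize(im[160:270,225:430],None,fx=3.8,fy=3.8,interpolation=cv2.INTER_CUBIC))
e=np.array([.0384,.9993]); o=np.array([.5384,-.0744]); f=(P[...,:2]-o)@e*1000; g=(P[...,:2]-o)@np.array([.9993,-.0384])*1000; z=P[...,2]*1000
for n,m in(("spk",(z>84)&(z<93)&(f>-135)&(f<22)&(abs(g+10)<88)),("plate",(z>50)&(z<60)&(f>-5)&(abs(g)<80)&(f<110)),("jaw",(z>50)&(z<62)&(f<-110)&(abs(g)<82))):
    Q=np.stack([f[m],g[m]],-1).astype(np.float32); print(n,len(Q),cv2.minAreaRect(Q) if len(Q)>5 else 0,np.percentile(Q[:,0],[.5,2,98,99.5]) if len(Q) else 0)
E
python3 m.py t2
```

```text
4.45 [0.54312243 0.02821253 0.07515712] [-0.59507081  1.53655019  5.45427531] [ 0.22440009 -0.0409884  -0.01965509]
spk 1267 ((-82.69638061523438, -11.166213989257812), (55.61433792114258, 168.78054809570312), 0.11813755333423615) [-110.34769043 -109.82708679  -62.98558121  -59.55123329]
plate 0 0 0
jaw 1054 ((-336.108154296875, 1.2138748168945312), (159.95556640625, 415.0903625488281), 89.72209167480469) [-529.06097961 -444.89944336 -129.67403961 -129.33458138]
```

View pics/t2.png

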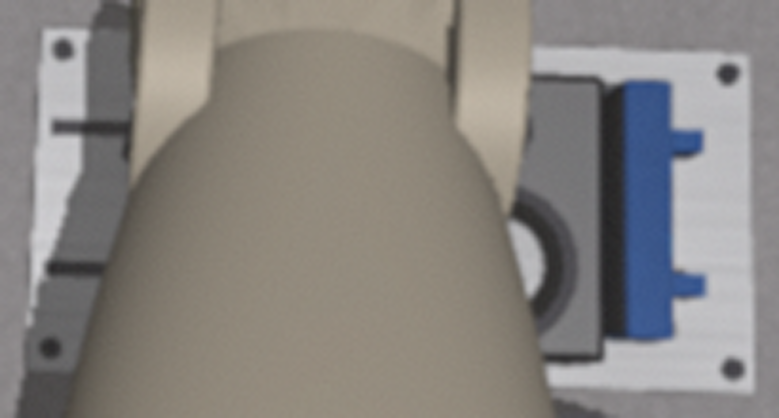

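The arm hides the stop in the top view, but the speaker edge (x≈603) and jaw (x≈625) are visible, with a gap of about 19 mm. The stop has followed the arm for 67 mm. I push on slowly and watch the force.

Call:
{"method": "step_arm", "body": {
  "deltas": [
    [-0.1,-3,0,0,0,0,-1],
    [-0.1,-3,0,0,0,0,-1],
    [-0.1,-3,0,0,0,0,-1],
    [-0.1,-3,0,0,0,0,-1],
    [-0.1,-2,0,0,0,0,-1]
  ]
}}

```text
clock: 5.0
tcp_pos: [0.5427, 0.0161, 0.0752]
orientation: [0.0, 0.114, 0.993, 0.001]
wrist_force: [1.1, 7.3, 6.1]
finger_gap: 0.0152
grip_force: 40.8
```

Call:
{"method": "step_arm", "body": {
  "deltas": [
    [0,-1,0,0,0,0,-1],
    [0,-0.5,0,0,0,0,-1],
    [0,-0.5,0,0,0,0,-1]
  ]
}}

```text
clock: 5.3
tcp_pos: [0.5426, 0.0143, 0.0752]
orientation: [0.0, 0.114, 0.993, 0.001]
wrist_force: [0.7, 8.2, 5.4]
finger_gap: 0.0152
grip_force: 40.8
```

Call:
{"method": "step_arm", "body": {
  "deltas": [
    [0,-0.5,0,0,0,0,-1],
    [0,-0.5,0,0,0,0,-1]
  ]
}}

```text
clock: 5.5
tcp_pos: [0.5426, 0.0133, 0.0752]
orientation: [0.0, 0.114, 0.993, 0.001]
wrist_force: [1.1, 8.3, 5.9]
finger_gap: 0.0155
grip_force: 40.8
```

```bash
python3 m.py t3
```

```text
5.5 [0.54258713 0.01332001 0.07516356] [1.07768133 8.30709015 5.91423498] [ 1.57695123 -0.08552652 -0.01052421]
spk 773 ((-107.14366149902344, -10.285263061523438), (33.67998504638672, 168.34857177734375), 0.4492616057395935) [-123.72637375 -123.39100189  -95.28199524  -92.45400482]
plate 0 0 0
jaw 865 ((-337.691162109375, 0.9572830200195312), (159.34339904785156, 407.5450134277344), 89.72880554199219) [-509.40527588 -403.5199646  -135.11082947 -134.70602356]
```

Call:
{"method": "step_arm", "body": {
  "deltas": [
    [-0.1,-1,0,0,0,0,-1],
    [0,-1,0,0,0,0,-1],
    [0,-1,0,0,0,0,-1],
    [0,-1,0,0,0,0,-1]
  ]
}}

```text
clock: 5.95
tcp_pos: [0.5424, 0.0093, 0.0752]
orientation: [0.0, 0.114, 0.993, 0.001]
wrist_force: [-0.1, 7.6, 6.1]
finger_gap: 0.0152
grip_force: 40.9
```

Call:
{"method": "step_arm", "body": {
  "deltas": [
    [0,-0.5,0,0,0,0,-1],
    [0,-0.5,0,0,0,0,-1]
  ]
}}

```text
clock: 6.15
tcp_pos: [0.5424, 0.0086, 0.0752]
orientation: [0.0, 0.114, 0.993, 0.002]
wrist_force: [-0.2, 8.7, 6.3]
finger_gap: 0.0154
grip_force: 40.9
```

Call:
{"method": "step_arm", "body": {
  "deltas": [
    [0,-0.5,0,0,0,0,-1],
    [0,-0.5,0,0,0,0,-1]
  ]
}}

```text
clock: 6.35
tcp_pos: [0.5424, 0.0085, 0.0752]
orientation: [0.0, 0.114, 0.994, 0.003]
wrist_force: [0.6, 10.9, 6.8]
finger_gap: 0.0154
grip_force: 40.9
```

Call:
{"method": "step_arm", "body": {
  "deltas": [
    [0,-0.5,0,0,0,0,-1],
    [0,-0.5,0,0,0,0,-1],
    [0,0,0,0,0,0,-1]
  ]
}}

```text
clock: 6.65
tcp_pos: [0.5424, 0.0085, 0.0752]
orientation: [0.0, 0.113, 0.994, 0.004]
wrist_force: [1.4, 14.3, 6.9]
finger_gap: 0.0151
grip_force: 40.9
```

Call:
{"method": "step_arm", "body": {
  "deltas": [
    [0,-0.5,0,0,0,0,-1],
    [0,-0.5,0,0,0,0,-1],
    [0,0,0,0,0,0,-1]
  ]
}}

```text
clock: 6.95
tcp_pos: [0.5424, 0.0084, 0.0752]
orientation: [0.0, 0.113, 0.994, 0.004]
wrist_force: [0.3, 17.7, 5.3]
finger_gap: 0.015
grip_force: 41.0
```

```bash
python3 m.py t4; python3 - <<'E'
from h import *
for n in("scene","wrist"): save(n+"4",cv2.resize(read_camera(n)["image"][150:320,90:340],None,fx=3,fy=3) if n=="scene" else read_camera(n)["image"])
E
```

```text
6.95 [0.54239364 0.00836067 0.07517697] [ 0.32215831 17.70637275  5.25112429] [ 3.59276708 -0.25193182 -0.01093039]
spk 485 ((-116.06433868408203, -9.8912353515625), (24.553895950317383, 168.18373107910156), 0.5958453416824341) [-128.49770203 -128.01669403 -106.14688263 -104.01563889]
plate 0 0 0
jaw 718 ((-338.69049072265625, 0.602142333984375), (159.66758728027344, 399.98992919921875), 89.91737365722656) [-503.86154083 -456.12682922 -139.32319336 -139.05987144]
```

View pics/scene4.png

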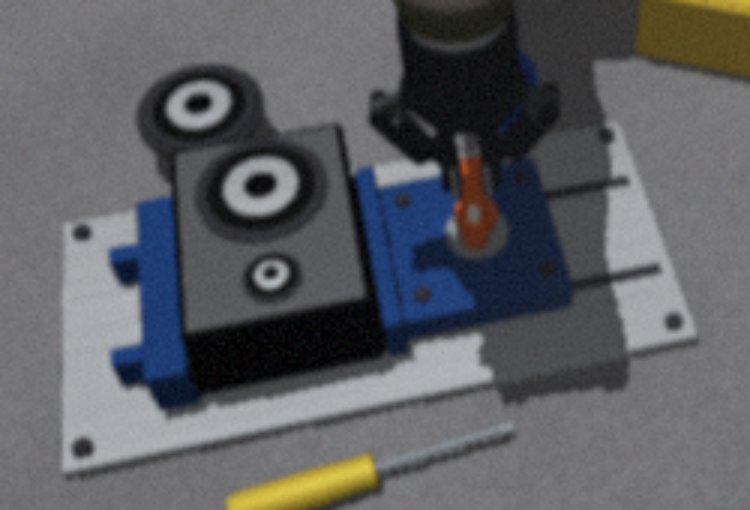

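The speaker is now flush between the jaw (x≈185) and the stop (x≈375), and the push of 17.7 N builds with no further travel. While holding the push, I turn the knob clockwise.

Call:
{"method": "step_arm", "body": {
  "deltas": [
    [0,0,0,0,0,-6,-1],
    [0,0,0,0,0,-6,-1],
    [0,0,0,0,0,-6,-1],
    [0,0,0,0,0,-6,-1],
    [0,0,0,0,0,-6,-1]
  ]
}}

```text
clock: 7.6
tcp_pos: [0.5425, 0.0086, 0.0752]
orientation: [-0.001, 0.368, 0.93, 0.004]
wrist_force: [1.2, 18.1, 7.0]
finger_gap: 0.0154
grip_force: 41.3
```

Call:
{"method": "step_arm", "body": {
  "deltas": [
    [0,0,0,0,0,-6,-1],
    [0,0,0,0,0,-6,-1],
    [0,0,0,0,0,-6,-1],
    [0,0,0,0,0,-6,-1],
    [0,0,0,0,0,-6,-1]
  ]
}}

```text
clock: 8.1
tcp_pos: [0.5427, 0.0087, 0.0753]
orientation: [-0.002, 0.596, 0.803, 0.004]
wrist_force: [1.3, 18.0, 7.3]
finger_gap: 0.0153
grip_force: 41.5
```

Call:
{"method": "step_arm", "body": {
  "deltas": [
    [0,0,0,0,0,-5,-1],
    [0,0,0,0,0,-5,-1],
    [0,0,0,0,0,-4,-1],
    [0,0,0,0,0,0,-1],
    [0,0,0,0,0,0,-1]
  ]
}}

```text
clock: 8.6
tcp_pos: [0.5428, 0.0087, 0.0754]
orientation: [-0.002, 0.688, 0.726, 0.004]
wrist_force: [2.1, 17.9, 6.8]
finger_gap: 0.0155
grip_force: 41.4
```

```bash
python3 - <<'E'
from h import *
s=get_state(); q=s["orientation"]; print(s["tcp_pos"],s["wrist_force"],s["ft_torque"],"yaw",2*np.degrees(np.arctan2(q[2],q[1])))
E
```

```text
[0.5428079  0.00869857 0.0753517 ] [ 2.05479256 17.87992301  6.79516134] [ 3.75568282 -0.36191682  0.18600191] yaw 93.07045319845896
```

Call:
{"method": "step_arm", "body": {
  "deltas": [
    [0,0,0,0,0,-3,-1],
    [0,0,0,0,0,0,-1],
    [0,0,0,0,0,0,-1]
  ]
}}

```text
clock: 8.9
tcp_pos: [0.5428, 0.0087, 0.0754]
orientation: [-0.002, 0.707, 0.708, 0.004]
wrist_force: [2.0, 18.0, 6.6]
finger_gap: 0.015
grip_force: 41.7
```

```bash
python3 - <<'E'
from h import *
s=get_state(); q=s["orientation"]; print(s["tcp_pos"],s["wrist_force"],s["ft_torque"],"yaw",2*np.degrees(np.arctan2(q[2],q[1])))
E
```

```text
[0.54284555 0.00869189 0.07536457] [ 2.04256758 18.01927472  6.55541065] [ 3.75280043 -0.32796637  0.30079965] yaw 90.07968361652559
```

The knob is at its end stop, since the torque has risen. I ease off the push, open the fingers and lift straight up.

Call:
{"method": "step_arm", "body": {
  "deltas": [
    [0,1,0,0,0,0.7,-1],
    [0,1,0,0,0,0.7,-1],
    [0,1,0,0,0,0,-1],
    [0,0,0,0,0,0,-1]
  ]
}}

```text
clock: 9.3
tcp_pos: [0.5428, 0.0089, 0.0753]
orientation: [-0.001, 0.699, 0.715, 0.002]
wrist_force: [1.0, 9.7, 6.5]
finger_gap: 0.015
grip_force: 40.9
```

Call:
{"method": "step_arm", "body": {
  "deltas": [
    [0,0,0,0,0,0,0.6],
    [0,0,0,0,0,0,0.6],
    [0,0,0,0,0,0,0.6],
    [0,0,0,0,0,0,0.6],
    [0,0,0,0,0,0,0.6]
  ]
}}

```text
clock: 9.8
tcp_pos: [0.5419, 0.007, 0.0744]
orientation: [-0.0, 0.699, 0.715, -0.0]
wrist_force: [0.1, 0.2, -0.3]
finger_gap: 0.0683
grip_force: 0.0
```

Call:
{"method": "step_arm", "body": {
  "deltas": [
    [0,0,10,0,0,0,0.6],
    [0,0,25,0,0,0,0.6],
    [0,0,45,0,0,0,0.6],
    [0,0,45,0,0,0,0.6],
    [-20,40,20,0,0,0,0.6]
  ]
}}

```text
clock: 10.3
tcp_pos: [0.5263, 0.0445, 0.2247]
orientation: [0.004, 0.701, 0.713, 0.002]
wrist_force: [0.3, 1.1, -0.6]
finger_gap: 0.068
grip_force: 0.0
```

Call:
{"method": "step_arm", "body": {
  "deltas": [
    [-20,45,0,0,0,0,0.6],
    [-20,45,0,0,0,0,0.6],
    [-20,45,0,0,0,0,0.6],
    [-20,45,0,0,0,0,0.6],
    [0,0,0,0,0,0,0.6]
  ]
}}

```text
clock: 10.8
tcp_pos: [0.4394, 0.2318, 0.2208]
orientation: [-0.0, 0.696, 0.718, 0.001]
wrist_force: [0.2, -0.5, 0.5]
finger_gap: 0.0681
grip_force: 0.0
```

```bash
python3 m.py t5; python3 - <<'E'
from h import *
c=read_camera("top"); P=pts(c); im=c["image"]; m=(P[...,2]>.085); m[:, :225]=0; m[:,320:]=0; m[:170]=0; m[250:]=0
hsv=cv2.cvtColor(im,cv2.COLOR_RGB2HSV); m&=(hsv[...,0]<18)|(hsv[...,2]>150)
Q=P[m]; print(len(Q), cv2.minAreaRect((Q[:,:2]*1000).astype(np.float32)) if len(Q)>5 else 0)
E
```

```text
10.8 [0.43944503 0.23184565 0.2208343 ] [ 0.17108428 -0.53164202  0.51965554] [ 0.01140677 -0.05529512 -0.02575394]
spk 3044 ((-64.0523681640625, -10.320167541503906), (129.6907196044922, 170.097900390625), 0.006183982826769352) [-127.8976799  -126.79635376   -1.22173725    0.1857284 ]
plate 529 ((12.713565826416016, 1.4357147216796875), (119.91275024414062, 123.23670959472656), 38.29001998901367) [-0.18701662  0.13883974 18.35044777 18.72392708]
jaw 722 ((-338.7715759277344, 0.600738525390625), (159.3580322265625, 400.4889221191406), 89.86041259765625) [-517.56182312 -455.60702454 -139.340448   -139.00559708]
246 ((541.486572265625, 11.40610122680664), (18.195404052734375, 63.99616622924805), 0.172889843583107)
```

View pics/t5.png

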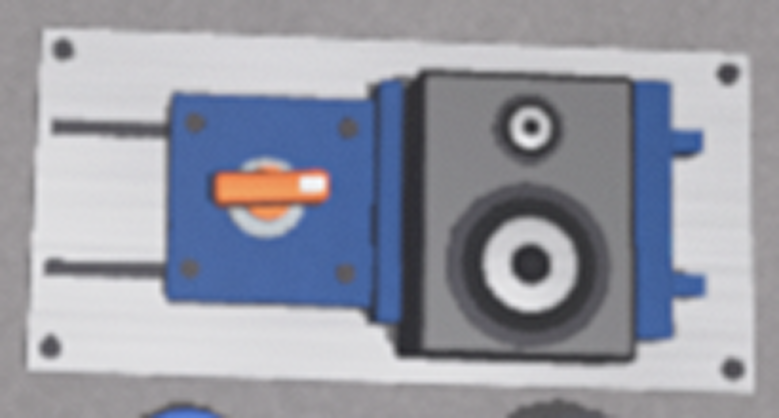

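The picture shows the bar at (270,187) along the slide with its mark towards the jaw, so the knob is tight. The speaker lies flush against the jaw (x≈635) and the stop (x≈400). The measured speaker span of 130 mm fills the space between the faces, so I hand in.

```bash
python3 -c "
from workcell import *
print(hand_in())"
```

```text
the job is handed in; nothing more can be done
None
```

The speaker is held snugly between the stop and the jaw, the clamp knob is turned clockwise to its tight stop, the gripper has let go and is clear, and the job was handed in after about 11 s of the 40 s allowed.

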